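# Seal a 96-well plate under the hand press

## Robot

A 7-joint arm with a two-finger parallel gripper is mounted at the origin on a cart in front of the work surface, level with it; the furniture and walls round the work are solid. World frame = base frame: x ahead of the robot, y to its left, z up, the work surface at z = 0. Lengths are in mm, angles in rad, forces in N, time in s.
With the tool pointing down it reaches from about 400 to 875 mm from the base axis. Payload 4.4 kg.
Tool frame: the origin (TCP) lies midway between the tips of the shut fingers; the grasp point (between the pads) lies 19 mm behind it; z points along the fingers, y is the line along which they close (so a half turn about z gives the same grasp; the last joint's range is limited). The gripper opens to 85 mm and grips with 20 to 120 N. Pads are 22 mm wide; open, the fingers measure 114 mm over their backs; the gripper's body (76 mm by 85 mm) begins 54 mm behind the grasp point. The pads swing forward as they close: fully open they stand 13 mm farther back than shut.
Start: joints at [-1.29, 0.628, 0.038, 1.517, -0.027, 0.996, -0.02], TCP at [220.905, 611.325, 231.313] pointing down, gripper open.
Joint ranges: [-3.06, 3.06], [-0.37, 2.12], [-1.25, 1.32], [0.18, 2.47], [-1.1, 4.24], [0.23, 1.98], [-2.94, 2.94]. Speed limits (rad/s): [2.57, 2.57, 3.14, 3.14, 3.14, 3.14, 3.14].

## Interface

Orientations are given as [roll, pitch, yaw] about the fixed x, y, z axes, in that order (R = Rz(yaw) Ry(pitch) Rx(roll)).
In Python, from cell import monitor, cams, ctrl gives the robot as it stands.
- The arm moves only by the tool drive_tool, never from a script. Its argument "motion" is a list of rows, each an object with "fingers": the opening, from 0 (shut) to 1 (fully open); "linear": the shift along the tool's x, y, z in m, a list of three; "twist": the turn about the tool's z in rad. In form: [{"fingers": fingers, "linear": [x, y, z], "twist": twist}, ...]. A call has 1 to 5 rows; each row shifts and turns the commanded pose from where the row before left it, along the tool's axes as they then stand; what a row does not reach is not made up. A row lasts 1/12 s, in which the tool goes at most 41.7 mm and 7.16 degrees, less where a joint would pass 70% of its speed; a pose out of reach is approached as far as the arm can. A call with a gripper value outside its range is refused whole. The fingers move at their own pace and stop on an object; the grip force is fixed at half the most. Time passes only in rows, so rows that do not move let the fingers close. It gives the time, the measured TCP pose, the force, the opening and the grip force at its end, in the units of the state.
- monitor.read_state(): the state, without advancing time (a new reading comes with each control period).
- cams.get_image(name): name is "side" or "top"; returns a dict with "color" (400x640x3 uint8, blue, green, red), "K" (3x3 intrinsics, pixels), "R" (3x3) and "t" (3): a world point X has camera coordinates R X + t. Camera axes: x right, y down, z forward; pixel columns grow to the right and rows downward; lengths in mm; the calibration is good to about 2 mm. A picture is of the moment at which its call begins. There is no depth.
- ctrl.finish_job(): hands the job in; it is judged then, once.
The state is a dict: "clock": time; "qpos": joint angles; "qd": joint speeds; "tau": joint torques, N m; "eef_pos": TCP position; "tool_rot": TCP orientation; "force": force on the tool from outside, world axes, zero at the start; "torque": the same for the moment, N m; "width": finger opening in mm; "gripper_force": force on a finger pad.
Only numpy, scipy, OpenCV 4.12 (cv2) and the standard library are available. Lean on these libraries where they do the work, as an engineer would, in place of code of your own. Each camera call takes 0.05 s, during which the arm holds its last target. There are 200 camera calls.

## Task

The white 96-well plate lying askew on the infeed table of the low hand press has its grey sealing mat only laid on. Without picking the plate up or tipping it, push it flat along the table, between the guide rails and under the raised platen, until it is fully home against the back stop. Then press the round black palm button all the way down so that the platen seats the mat in the wells, let the button spring back up, leave the plate at the stop, and disturb nothing else on the bench.

Things in the scene. Friction and masses are not known exactly. Their poses are not given: they have to be found in the camera images.
- press: Low hand press bolted on a steel base plate, fixed: plate 370 x 200 mm (x = -285 to +85, y = +-100), its flat top 16 mm above the worktop, the front part being the infeed table. Origin on the worktop, below the middle of the place of a plate that is home; +x is the way the plate is pushed in, z up. Above the worktop: bridge (x = +-28, y = +-69) 58 mm high, palm button 88 mm
- press_mouth (a point): Middle of the mouth of the lead-in, on the base plate, at x = -81 mm of the press; here the two 14 mm high flares stand about 124 mm apart, narrowing to the guide rails (inner faces at y = +-44.8 mm, 14 mm high) that run from x = -46 mm to the stop
- press_stop (a point): Middle of the back stop's face, on the base plate, at x = +64 mm of the press; stop 14 mm high with two rubber pads; the leading short side of the well plate comes to rest on it
- ram (a joint): Sprung ram, m: 0 = up, grows as it is pressed down, at most 0.009. Carries the palm button and the steel platen (112 x 76 x 6 mm, centred on the press, underside 23 mm above the base plate when up). About 5 N starts it, about 7.5 N at 6.6 mm, and the mat adds about 7 N while it is driven in. Springs back up by itself
- ram_top (a point): Middle of the top of the round black palm button (44 mm across), 88 mm above the worktop when up; press it straight down about 6.6 mm to seat the mat
- plate: White 96-well plate, 127.8 (x) x 85.5 (y) x 14.4 mm, 19.4 mm with the mat, 0.1 to 0.2 kg. The 5 mm high skirt is its widest part, the walls above stand 2 mm back. Origin in the middle of its underside. It lies on the infeed table before the press, x axis roughly along the press's +x; home, it is centred on the press with 2 mm of play to each rail and 3.6 mm of headroom under the platen
- sealing_mat (a joint): Grey sealing mat with 96 plugs (110 x 74 mm) on the plate, m: 0 = only laid on, top 19.4 mm above the plate's underside; 0.003 = fully seated, top at 16.4 mm. Stiff: it moves only under more than about 7 N and stays where it is pressed
- beaker: Empty glass-clear beaker, 55 mm across, 70 mm high; bystander; origin under its middle. Left of it and farther back stands a tall microscope (world x above 0.5, y 0.38 to 0.6 m, 0.5 m high): swing the arm past it drawn in
- pen: Slim red pen, 145 mm long (y), lying; bystander
- tweezers: Steel tweezers, 122 mm long (y), lying; bystander
- septa_box: Small upright carton, 48 x 58 x 87 mm; bystander; origin under its middle. Left of it stands the tall analyser cabinet (world x above 0.65, y -0.21 to +0.2 m): keep the wrist clear of it
- transfer_pipette: White plastic dropper, 155 mm long (y), lying; bystander

How it is judged:
By the outcome, as a careful person would: the job done as asked, in the order asked, and still so for the second after the job is handed in, with the robot touching nothing.
It also fails if it takes over 67 s, if anything falls off the work surface, if the arm or the gripper's body presses on something with over 40 N, if the wrist force passes 120 N, or if a joint passes its speed limit or range.

## Working session

There is one attempt and no reset: what is moved stays moved. The work goes in short steps, Python scripts to look and compute and a tool call to move; the robot and the scene stay as the last step left them, time stands still between calls to the robot, and variables do not carry over. Pictures are saved under pics/ and viewed, at most 10 in all, crops included, and the job is handed in when it is done.

Besides the shell and the picture viewer there is one more tool, called after "Call:" in YAML: its name, and indented under it one key for each argument. drive_tool: Moves the arm, as the interface text tells. Its arguments: {"type":"object","properties":{"motion":{"type":"array"}},"required":["motion"]}

```bash
mkdir -p pics
python3 - <<'E'
from cell import monitor,cams
import cv2,numpy as np
for n in("top","side"):
    d=cams.get_image(n);cv2.imwrite(f"pics/{n}0.png",d["color"]);np.savez(f"{n}.npz",K=d["K"],R=d["R"],t=d["t"])
    print(n,d["K"].tolist(),d["R"].round(4).tolist(),np.round(d["t"],1).tolist())
s=monitor.read_state();print({k:np.round(v,3).tolist() for k,v in s.items()})
E
```

```text
top [[484.21293612682706, 0.0, 316.20240120599976], [0.0, 484.21293612682706, 192.849023205443], [0.0, 0.0, 1.0]] [[-0.0196, -0.9998, -0.0003], [-0.9913, 0.0195, -0.1298], [0.1298, -0.0023, -0.9915]] [-55.7, 596.1, 1091.0]
side [[375.09168020806095, 0.0, 320.26203012518476], [0.0, 375.09168020806095, 192.6837642222874], [0.0, 0.0, 1.0]] [[0.8614, -0.5073, 0.023], [-0.2267, -0.4248, -0.8764], [0.4544, 0.7498, -0.481]] [-518.2, 171.8, 754.7]
{'clock': 0.1, 'qpos': [-1.29, 0.629, 0.038, 1.518, -0.027, 0.996, -0.02], 'qd': [-0.001, -0.003, 0.001, -0.003, 0.0, -0.0, 0.002], 'tau': [0.003, -56.453, 1.23, -19.398, 0.011, 0.005, -0.0], 'eef_pos': [220.705, 610.776, 230.466], 'tool_rot': [-3.14, 0.0, 2.795], 'force': [-0.497, 0.04, 0.135], 'torque': [0.018, 0.031, 0.002], 'gripper_force': 0.0, 'width': 85.82}
```

View pics/top0.png

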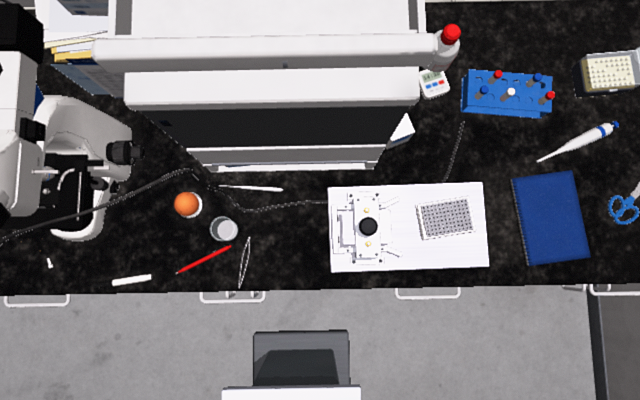

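View pics/side0.png

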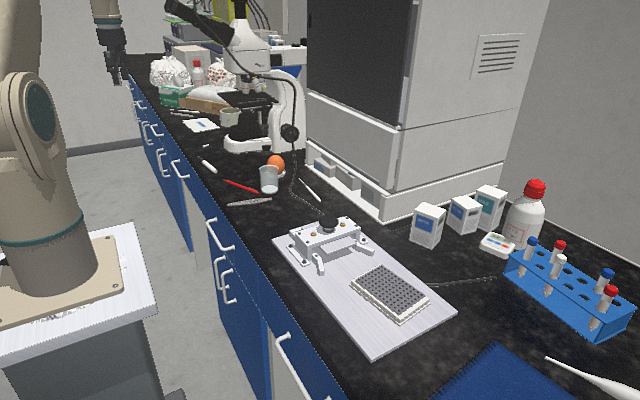

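The top view shows the press at about (368,226), with its +x towards image left (world +y). The plate is at about (445,218), slightly askew. The beaker, pen and tweezers are to the left of the press. I'll enlarge both views.

Run:
```python
import cv2
a=cv2.imread("pics/top0.png")[175:280,322:497];cv2.imwrite("pics/topc.png",cv2.resize(a,None,fx=4.5,fy=4.5,interpolation=cv2.INTER_CUBIC))
a=cv2.imread("pics/side0.png")[210:360,265:465];cv2.imwrite("pics/sidec.png",cv2.resize(a,None,fx=4,fy=4,interpolation=cv2.INTER_CUBIC))
```

```text
(no output)
```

View pics/topc.png

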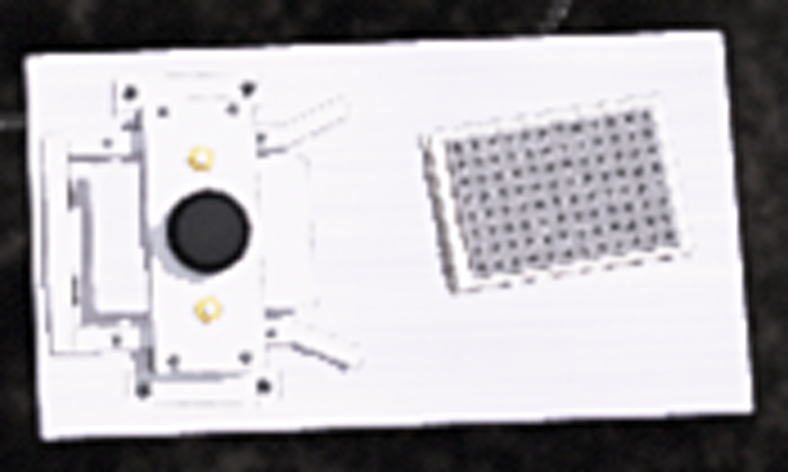

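View pics/sidec.png

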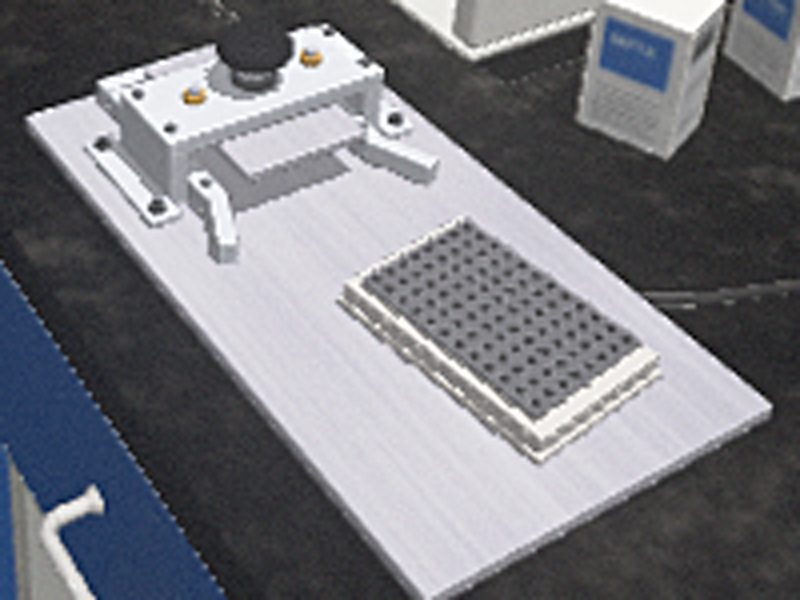

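The crops show the base plate corners, button and mat corners clearly. Top crop: base corners (25,57), (722,32), (752,411), (42,438); button (208,231); mat (443,143), (655,108), (683,247), (472,280). Side crop: base corners (25,118), (772,408), (425,598). I'll fit the poses from these.

```bash
cat > h.py <<'E'
import numpy as np
from scipy.optimize import least_squares
C={n:np.load(n+".npz") for n in("top","side")}
def proj(n,X):
    c=C[n];q=(np.asarray(X)@c["R"].T+c["t"])@c["K"].T;return q[:,:2]/q[:,2:]
def cam(n,p,f,off): return (np.array(p)+.5)/f-.5+np.array(off)
def place(v,P):
    P=np.array(P,float);c,s=np.cos(v[2]),np.sin(v[2])
    return np.c_[v[0]+c*P[:,0]-s*P[:,1],v[1]+s*P[:,0]+c*P[:,1],P[:,2]]
def fit(obs,x0):
    f=lambda v:np.concatenate([(proj(n,place(v,P))-p).ravel() for n,P,p in obs])
    r=least_squares(f,x0,loss="soft_l1");return r.x,f(r.x).reshape(-1,2).round(1).tolist()
E
python3 - <<'E'
from h import *
T=lambda p:cam("top",p,4.5,(322,175));S=lambda p:cam("side",p,4,(265,210))
x0=[570,-100,1.57]
tp=("top",[[85,-100,16],[-285,-100,16],[-285,100,16],[85,100,16],[0,0,88]],T([(25,57),(722,32),(752,411),(42,438),(208,231)]))
sp=("side",[[85,100,16],[-285,-100,16],[-285,100,16],[0,0,88]],S([(25,118),(772,408),(425,598),(254,40)]))
for o in([tp],[sp],[tp,sp]): 
    v,r=fit(o,x0);print(v.round(3),r)
P=v
M=[[55,-37,35.4],[-55,-37,35.4],[-55,37,35.4],[55,37,35.4]]
tm=("top",M,T([(443,143),(655,108),(683,247),(472,280)]))
sm=("side",M,S([(467,222),(655,350),(537,418),(368,277)]))
for o in([tm],[sm],[tm,sm]):
    m,r=fit(o,x0);d=m[:2]-P[:2];c,s=np.cos(P[2]),np.sin(P[2])
    print(m.round(3),r,"in press",(c*d[0]+s*d[1]).round(1),(-s*d[0]+c*d[1]).round(1),np.degrees(m[2]-P[2]).round(2))
print("ax",c,s)
E
```

```text
[ 512.467 -180.502    1.588] [[-0.0, -0.1], [-0.1, -0.2], [0.2, 0.2], [-0.4, 0.1], [0.3, -0.0]]
[ 512.744 -180.686    1.587] [[-0.3, -0.3], [0.3, -0.4], [-0.1, 0.9], [0.1, -1.4]]
[ 512.576 -180.594    1.588] [[0.0, -0.1], [-0.1, -0.2], [0.2, 0.2], [-0.3, 0.1], [0.3, -0.1], [-0.4, -0.3], [0.3, -0.4], [-0.1, 0.9], [0.0, -1.4]]
[ 530.963 -369.765    1.713] [[0.5, -0.5], [-0.4, -0.2], [-0.2, 0.2], [0.1, 0.5]] in press -189.5 -15.1 7.14
[ 534.391 -372.067    1.686] [[2.1, -0.5], [-1.4, -0.6], [0.3, 0.7], [-0.4, 0.3]] in press -191.8 -18.5 5.61
[ 532.381 -370.852    1.705] [[1.0, -1.3], [0.2, -0.7], [0.2, -0.2], [0.4, -0.3], [0.4, -0.5], [-2.6, -1.1], [-0.3, 0.6], [-1.7, 0.7]] in press -190.6 -16.5 6.72
ax -0.017160095946553343 0.9998527547129653
```

Press: (512.5, -180.6), yaw 1.588. Plate: about (-190, -16) in the press frame, turned about +7°. Plan:
1. Square the plate sideways with two fingers.
2. Push it home from behind.
3. Press the button.

First I'll turn the tool so its y lies along the press x.

Call:
drive_tool:
  motion:
    - {"fingers":0.6,"linear":[0,0,0],"twist":-0.091}
    - {"fingers":0.6,"linear":[0,0,0],"twist":-0.091}
    - {"fingers":0.6,"linear":[0,0,0],"twist":-0.091}
    - {"fingers":0.6,"linear":[0,0,0],"twist":-0.091}
    - {"fingers":0.6,"linear":[0,0,0],"twist":0}

```text
clock: 0.52
eef_pos: [220.9, 610.9, 230.8]
tool_rot: [-3.141, -0.001, -3.122]
force: [-0.3, 0.4, 0.2]
width: 51.3
gripper_force: 0.0
```

Call:
drive_tool:
  motion:
    - {"fingers":0.6,"linear":[-0.0123,-0.033,0],"twist":0}
    - {"fingers":0.6,"linear":[-0.0123,-0.033,0],"twist":0}
    - {"fingers":0.6,"linear":[-0.0123,-0.033,0],"twist":0}
    - {"fingers":0.6,"linear":[-0.0123,-0.033,0],"twist":0}
    - {"fingers":0.6,"linear":[-0.0123,-0.033,0],"twist":0}

```text
clock: 0.93
eef_pos: [285.5, 445.6, 231.1]
tool_rot: [-3.141, -0.0, -3.127]
force: [0.4, 0.0, 0.3]
width: 51.4
gripper_force: 0.0
```

Call:
drive_tool:
  motion:
    - {"fingers":0.6,"linear":[-0.0123,-0.033,0],"twist":0}
    - {"fingers":0.6,"linear":[-0.0123,-0.033,0],"twist":0}
    - {"fingers":0.6,"linear":[-0.0123,-0.033,0],"twist":0}
    - {"fingers":0.6,"linear":[-0.0123,-0.033,0],"twist":0}
    - {"fingers":0.6,"linear":[-0.0123,-0.033,0],"twist":0}

```text
clock: 1.35
eef_pos: [349.8, 281.8, 231.3]
tool_rot: [3.142, -0.0, -3.127]
force: [1.2, -0.4, -0.1]
width: 51.4
gripper_force: 0.0
```

Call:
drive_tool:
  motion:
    - {"fingers":0.6,"linear":[-0.0123,-0.033,0],"twist":0}
    - {"fingers":0.6,"linear":[-0.0123,-0.033,0],"twist":0}
    - {"fingers":0.6,"linear":[-0.0123,-0.033,0],"twist":0}
    - {"fingers":0.6,"linear":[-0.0123,-0.033,0],"twist":0}
    - {"fingers":0.6,"linear":[-0.0123,-0.033,0],"twist":0}

```text
clock: 1.77
eef_pos: [414.1, 117.9, 231.4]
tool_rot: [3.141, 0.0, -3.127]
force: [0.2, 0.5, -0.1]
width: 51.4
gripper_force: 0.0
```

Call:
drive_tool:
  motion:
    - {"fingers":0.6,"linear":[-0.0123,-0.033,0],"twist":0}
    - {"fingers":0.6,"linear":[-0.0123,-0.033,0],"twist":0}
    - {"fingers":0.6,"linear":[-0.0123,-0.033,0],"twist":0}
    - {"fingers":0.6,"linear":[-0.0123,-0.033,0],"twist":0}
    - {"fingers":0.6,"linear":[-0.0123,-0.033,0],"twist":0}

```text
clock: 2.18
eef_pos: [478.5, -46.1, 231.3]
tool_rot: [3.141, -0.0, -3.128]
force: [1.1, 0.8, -0.4]
width: 51.2
gripper_force: 0.0
```

Call:
drive_tool:
  motion:
    - {"fingers":0.6,"linear":[-0.0123,-0.033,0],"twist":0}
    - {"fingers":0.6,"linear":[-0.0123,-0.033,0],"twist":0}
    - {"fingers":0.6,"linear":[-0.0123,-0.033,0],"twist":0}
    - {"fingers":0.6,"linear":[-0.0123,-0.033,0],"twist":0}
    - {"fingers":0.6,"linear":[-0.0123,-0.033,0],"twist":0}

```text
clock: 2.6
eef_pos: [542.7, -210.0, 231.1]
tool_rot: [3.141, -0.0, -3.127]
force: [0.2, 1.0, 0.3]
width: 51.0
gripper_force: 0.0
```

Call:
drive_tool:
  motion:
    - {"fingers":0.6,"linear":[-0.0133,-0.0325,0],"twist":0}
    - {"fingers":0.6,"linear":[-0.0133,-0.0325,0],"twist":0}
    - {"fingers":0.6,"linear":[-0.0133,-0.0325,0],"twist":0}
    - {"fingers":0.6,"linear":[-0.0133,-0.0325,0],"twist":0}
    - {"fingers":0.6,"linear":[-0.0133,-0.0325,0],"twist":0}

```text
clock: 3.02
eef_pos: [612.0, -371.1, 230.9]
tool_rot: [3.141, -0.001, -3.127]
force: [0.9, 0.6, -0.4]
width: 51.2
gripper_force: 0.0
```

Call:
drive_tool:
  motion:
    - {"fingers":0.6,"linear":[0,0,0.035],"twist":0}
    - {"fingers":0.6,"linear":[0,0,0.035],"twist":0}
    - {"fingers":0.6,"linear":[0,0,0.035],"twist":0}
    - {"fingers":0.6,"linear":[0,0,0.035],"twist":0}
    - {"fingers":0.6,"linear":[0,0,0],"twist":0}

```text
clock: 3.43
eef_pos: [606.5, -366.4, 82.8]
tool_rot: [3.134, -0.013, -3.127]
force: [-1.9, 1.1, -0.5]
width: 51.2
gripper_force: 0.0
```

Call:
drive_tool:
  motion:
    - {"fingers":0.6,"linear":[0,0,0],"twist":0}
    - {"fingers":0.6,"linear":[0,0,0],"twist":0}

```text
clock: 3.6
eef_pos: [613.0, -370.3, 93.1]
tool_rot: [-3.14, 0.002, -3.125]
force: [0.3, -0.3, 0.6]
width: 50.9
gripper_force: 0.0
```

Run:
```python
from cell import monitor,cams
import cv2
s=monitor.read_state();print(s["qpos"],s["eef_pos"],s["tool_rot"])
a=cams.get_image("side")["color"][150:350,265:465];cv2.imwrite("pics/s1.png",cv2.resize(a,None,fx=3,fy=3,interpolation=cv2.INTER_CUBIC))
```

```text
[ 0.48301735  0.87281038  0.03994613  1.4222913  -0.04061119  0.84452178
  2.12259943] [ 613.02395477 -370.32627074   93.14507774] [-3.13999542e+00  2.27652158e-03 -3.12537877e+00]
```

View pics/s1.png

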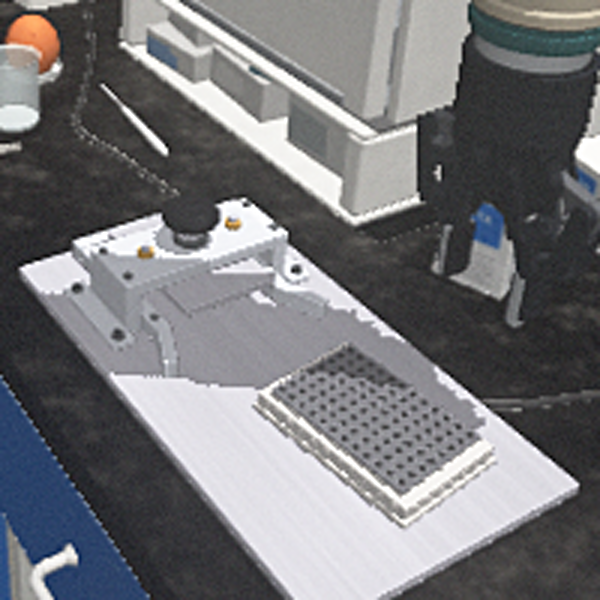

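The view shows the hand clear beyond the far side of the plate, with the plate untouched. Fast stops overshoot, so I'll descend gently.

Call:
drive_tool:
  motion:
    - {"fingers":0.6,"linear":[0,0,0.016],"twist":0}
    - {"fingers":0.6,"linear":[0,0,0.016],"twist":0}
    - {"fingers":0.6,"linear":[0,0,0.014],"twist":0}
    - {"fingers":0.6,"linear":[0,0,0.01],"twist":0}
    - {"fingers":0.6,"linear":[0,0,0.006],"twist":0}

```text
clock: 4.07
eef_pos: [612.0, -369.6, 29.2]
tool_rot: [-3.141, 0.0, -3.125]
force: [-0.1, 0.3, -0.3]
width: 51.1
gripper_force: 0.0
```

Call:
drive_tool:
  motion:
    - {"fingers":0.6,"linear":[0,0,0.005],"twist":0}
    - {"fingers":0.6,"linear":[0,0,0.004],"twist":0}
    - {"fingers":0.6,"linear":[0,0,0.003],"twist":0}
    - {"fingers":0.6,"linear":[0,0,0],"twist":0}

```text
clock: 4.4
eef_pos: [611.7, -369.5, 17.0]
tool_rot: [3.141, -0.0, -3.125]
force: [-0.7, -0.2, -0.2]
width: 51.1
gripper_force: 0.0
```

Call:
drive_tool:
  motion:
    - {"fingers":0.6,"linear":[0.004,0,-0.002],"twist":0}
    - {"fingers":0.6,"linear":[0.005,0,0],"twist":0}
    - {"fingers":0.6,"linear":[0.005,0,0],"twist":0}
    - {"fingers":0.6,"linear":[0.004,0,0],"twist":0}
    - {"fingers":0.6,"linear":[0.004,0,0],"twist":0}

```text
clock: 4.82
eef_pos: [589.1, -370.3, 19.6]
tool_rot: [-3.141, -0.0, -3.125]
force: [1.2, -0.3, -1.0]
width: 51.4
gripper_force: 0.8
```

Call:
drive_tool:
  motion:
    - {"fingers":0.6,"linear":[0.004,0,0],"twist":0}
    - {"fingers":0.6,"linear":[0.004,0,0],"twist":0}
    - {"fingers":0.6,"linear":[0.003,0,0],"twist":0}
    - {"fingers":0.6,"linear":[0.003,0,0],"twist":0}
    - {"fingers":0.6,"linear":[0.002,0,0],"twist":0}

```text
clock: 5.23
eef_pos: [573.9, -370.5, 19.5]
tool_rot: [-3.141, 0.001, -3.124]
force: [0.8, -0.8, 0.5]
width: 51.1
gripper_force: 0.7
```

Call:
drive_tool:
  motion:
    - {"fingers":0.6,"linear":[0.002,0,0],"twist":0}
    - {"fingers":0.6,"linear":[0.001,0,0],"twist":0}
    - {"fingers":0.6,"linear":[0,0,0],"twist":0}

```text
clock: 5.48
eef_pos: [570.6, -370.3, 19.3]
tool_rot: [3.142, -0.0, -3.125]
force: [0.8, -0.6, 0.5]
width: 51.2
gripper_force: 0.4
```

Run:
```python
from cell import monitor,cams
import cv2
a=cams.get_image("side")["color"];cv2.imwrite("pics/s2f.png",a);a=a[210:350,285:465];cv2.imwrite("pics/s2.png",cv2.resize(a,None,fx=4,fy=4,interpolation=cv2.INTER_CUBIC))
```

```text
(no output)
```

View pics/s2.png

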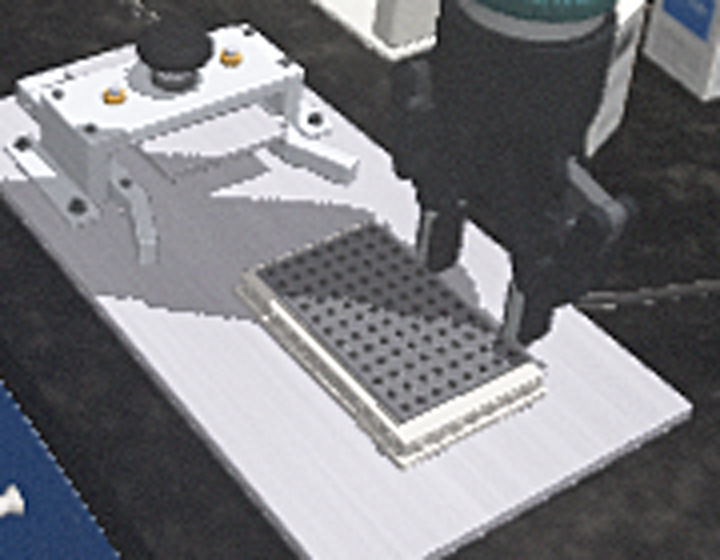

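The two fingers lie flat on the plate's long wall. The plate now looks square to the press and roughly centred on the mouth. I'll retreat, rise, go round behind and turn 90°.

Call:
drive_tool:
  motion:
    - {"fingers":0.6,"linear":[-0.006,0,0],"twist":0}
    - {"fingers":0.6,"linear":[-0.01,0,0],"twist":0}
    - {"fingers":0.6,"linear":[-0.009,0,-0.01],"twist":0}
    - {"fingers":0.6,"linear":[0,0,-0.02],"twist":0}
    - {"fingers":0.6,"linear":[0,0,-0.025],"twist":0}

```text
clock: 5.95
eef_pos: [595.2, -368.0, 72.4]
tool_rot: [3.138, -0.004, -3.123]
force: [-0.0, -0.4, -0.2]
width: 51.0
gripper_force: 0.0
```

Call:
drive_tool:
  motion:
    - {"fingers":0.6,"linear":[0,0,-0.02],"twist":0}
    - {"fingers":0.6,"linear":[0.02,-0.0235,0],"twist":0}
    - {"fingers":0.6,"linear":[0.02,-0.0235,0],"twist":0}
    - {"fingers":0.6,"linear":[0.02,-0.0235,0],"twist":0}
    - {"fingers":0.6,"linear":[0.02,-0.0235,0],"twist":0}

```text
clock: 6.37
eef_pos: [516.7, -465.6, 94.2]
tool_rot: [3.141, -0.001, -3.124]
force: [0.2, -0.2, -0.5]
width: 51.5
gripper_force: 0.0
```

Call:
drive_tool:
  motion:
    - {"fingers":0.6,"linear":[0,0,0],"twist":0.1208}
    - {"fingers":0.6,"linear":[0,0,0],"twist":0.1208}
    - {"fingers":0.6,"linear":[0,0,0],"twist":0.1208}
    - {"fingers":0.6,"linear":[0,0,0],"twist":0.1208}
    - {"fingers":0.6,"linear":[0,0,0],"twist":0.1208}

```text
clock: 6.78
eef_pos: [517.5, -464.7, 93.9]
tool_rot: [3.141, -0.001, 2.549]
force: [0.2, -0.2, -0.3]
width: 51.0
gripper_force: 0.0
```

Call:
drive_tool:
  motion:
    - {"fingers":0.6,"linear":[0,0,0],"twist":0.1208}
    - {"fingers":0.6,"linear":[0,0,0],"twist":0.1208}
    - {"fingers":0.6,"linear":[0,0,0],"twist":0.1208}
    - {"fingers":0.6,"linear":[0,0,0],"twist":0.1208}
    - {"fingers":0.6,"linear":[0,0,0],"twist":0.1208}

```text
clock: 7.2
eef_pos: [517.7, -464.5, 93.8]
tool_rot: [-3.141, -0.001, 1.945]
force: [0.4, -0.4, -0.3]
width: 51.2
gripper_force: 0.0
```

Call:
drive_tool:
  motion:
    - {"fingers":0.6,"linear":[0,0,0],"twist":0.1208}
    - {"fingers":0.6,"linear":[0,0,0],"twist":0.1208}
    - {"fingers":0.6,"linear":[0,0,0],"twist":0.1208}
    - {"fingers":0.6,"linear":[0,0,0],"twist":0}
    - {"fingers":0.6,"linear":[0,0,0],"twist":0}

```text
clock: 7.62
eef_pos: [517.7, -464.5, 93.8]
tool_rot: [-3.141, -0.001, 1.592]
force: [-0.3, -0.4, 0.6]
width: 50.9
gripper_force: 0.0
```

Run:
```python
from cell import monitor,cams
import cv2
a=cams.get_image("top")["color"];b=cams.get_image("side")["color"]
a=cv2.resize(a[175:280,322:497],None,fx=4,fy=4,interpolation=cv2.INTER_CUBIC)[:,60:]
b=cv2.resize(b[240:330,305:425],None,fx=4,fy=4,interpolation=cv2.INTER_CUBIC)
cv2.imwrite("pics/t3.png",a);cv2.imwrite("pics/s3.png",b)
```

```text
(no output)
```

View pics/s3.png

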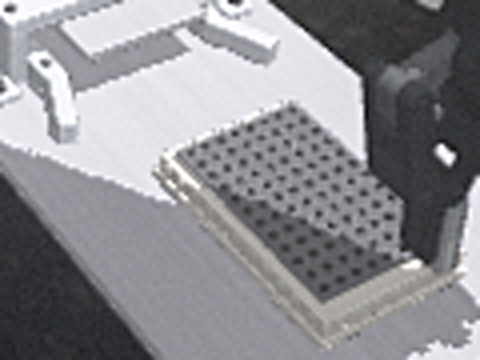

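The side crop shows mat corners at about (293,101), (177,152) and (322,303). The fourth is hidden behind the gripper. I'll check the fit.

Run:
```python
from h import *
P=np.array([512.5,-180.55,1.588])
m,r=fit([("side",[[55,-37,35.4],[55,37,35.4],[-55,37,35.4]],cam("",[(293,101),(177,152),(322,303)],4,(305,240)))],[515,-370,1.58])
d=m[:2]-P[:2];c,s=np.cos(P[2]),np.sin(P[2]);print(m,r,c*d[0]+s*d[1],-s*d[0]+c*d[1],np.degrees(m[2]-P[2]))
```

```text
[ 518.45683288 -364.56371901    1.58710578] [[0.3, 0.2], [-0.6, -0.2], [0.2, -0.1]] -184.08896309342273 -2.7903956543383805 -0.051234909335332
```

Plate is about y = -1 to -3 mm and square, within the lead-in. I'll descend behind it and push.

Call:
drive_tool:
  motion:
    - {"fingers":0.6,"linear":[0,0,0.016],"twist":0}
    - {"fingers":0.6,"linear":[0,0,0.016],"twist":0}
    - {"fingers":0.6,"linear":[0,0,0.014],"twist":0}
    - {"fingers":0.6,"linear":[0,0,0.01],"twist":0}
    - {"fingers":0.6,"linear":[0,0,0.006],"twist":0}

```text
clock: 8.13
eef_pos: [516.8, -464.6, 30.6]
tool_rot: [-3.14, -0.002, 1.589]
force: [0.4, 0.6, -0.6]
width: 51.6
gripper_force: 0.0
```

Call:
drive_tool:
  motion:
    - {"fingers":0.6,"linear":[0,0,0.005],"twist":0.004}
    - {"fingers":0.6,"linear":[0,0,0.004],"twist":0}
    - {"fingers":0.6,"linear":[0,0,0.003],"twist":0}
    - {"fingers":0.6,"linear":[0.005,0,0],"twist":0}
    - {"fingers":0.6,"linear":[0.006,0,0],"twist":0}

```text
clock: 8.55
eef_pos: [517.2, -454.5, 20.6]
tool_rot: [3.141, 0.001, 1.584]
force: [0.8, -0.2, 0.4]
width: 51.1
gripper_force: 0.0
```

Call:
drive_tool:
  motion:
    - {"fingers":0.6,"linear":[0.006,0,0],"twist":0}
    - {"fingers":0.6,"linear":[0.006,0,0],"twist":0}
    - {"fingers":0.6,"linear":[0.006,0,0],"twist":0}
    - {"fingers":0.6,"linear":[0.006,0,0],"twist":0}
    - {"fingers":0.6,"linear":[0.006,0,0],"twist":0}

```text
clock: 8.97
eef_pos: [517.1, -424.1, 20.7]
tool_rot: [3.141, 0.001, 1.584]
force: [-0.7, -1.1, 0.4]
width: 51.6
gripper_force: 0.7
```

Call:
drive_tool:
  motion:
    - {"fingers":0.6,"linear":[0.007,0,0],"twist":0}
    - {"fingers":0.6,"linear":[0.007,0,0],"twist":0}
    - {"fingers":0.6,"linear":[0.007,0,0],"twist":0}
    - {"fingers":0.6,"linear":[0.007,0,0],"twist":0}
    - {"fingers":0.6,"linear":[0.007,0,0],"twist":0}

```text
clock: 9.38
eef_pos: [516.5, -388.9, 20.5]
tool_rot: [3.141, 0.001, 1.584]
force: [0.8, -2.8, 1.6]
width: 50.9
gripper_force: 1.0
```

Call:
drive_tool:
  motion:
    - {"fingers":0.6,"linear":[0.005,0,0],"twist":0}
    - {"fingers":0.6,"linear":[0.005,0,0],"twist":0}
    - {"fingers":0.6,"linear":[0.005,0,0],"twist":0}
    - {"fingers":0.6,"linear":[0.005,0,0],"twist":0}
    - {"fingers":0.6,"linear":[0.005,0,0],"twist":0}

```text
clock: 9.8
eef_pos: [516.0, -364.0, 20.3]
tool_rot: [3.142, 0.0, 1.584]
force: [-0.4, -2.5, 1.5]
width: 51.1
gripper_force: 1.4
```

Call:
drive_tool:
  motion:
    - {"fingers":0.6,"linear":[0.005,0,0],"twist":0}
    - {"fingers":0.6,"linear":[0.005,0,0],"twist":0}
    - {"fingers":0.6,"linear":[0.005,0,0],"twist":0}
    - {"fingers":0.6,"linear":[0.005,0,0],"twist":0}
    - {"fingers":0.6,"linear":[0.005,0,0],"twist":0}

```text
clock: 10.22
eef_pos: [515.5, -338.8, 20.2]
tool_rot: [-3.141, -0.0, 1.584]
force: [-1.3, -2.8, 1.6]
width: 50.7
gripper_force: 1.1
```

Run:
```python
from cell import monitor,cams
import cv2
print(monitor.read_state()["eef_pos"])
b=cams.get_image("side")["color"]
b=cv2.resize(b[200:320,265:415],None,fx=4,fy=4,interpolation=cv2.INTER_CUBIC)
cv2.imwrite("pics/s4.png",b)
```

```text
[ 515.53947387 -338.79851071   20.23325666]
```

View pics/s4.png

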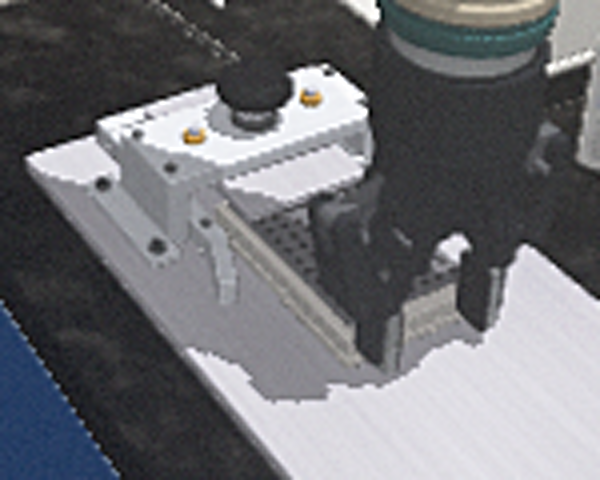

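The plate is straight between the flares and under the platen, with both fingers on its trailing side. I'll continue.

Call:
drive_tool:
  motion:
    - {"fingers":0.6,"linear":[0.005,0,0],"twist":0}
    - {"fingers":0.6,"linear":[0.005,0,0],"twist":0}
    - {"fingers":0.6,"linear":[0.005,0,0],"twist":0}
    - {"fingers":0.6,"linear":[0.005,0,0],"twist":0}
    - {"fingers":0.6,"linear":[0.005,0,0],"twist":0}

```text
clock: 10.68
eef_pos: [515.3, -313.3, 20.1]
tool_rot: [-3.141, -0.001, 1.584]
force: [-0.6, -0.9, -0.5]
width: 51.2
gripper_force: 0.5
```

Call:
drive_tool:
  motion:
    - {"fingers":0.6,"linear":[0.005,0,0],"twist":0}
    - {"fingers":0.6,"linear":[0.005,0,0],"twist":0}
    - {"fingers":0.6,"linear":[0.005,0,0],"twist":0}
    - {"fingers":0.6,"linear":[0.005,0,0],"twist":0}
    - {"fingers":0.6,"linear":[0.005,0,0],"twist":0}

```text
clock: 11.1
eef_pos: [515.0, -288.6, 20.3]
tool_rot: [-3.141, -0.0, 1.584]
force: [-0.4, -0.9, -0.1]
width: 51.3
gripper_force: 0.4
```

Call:
drive_tool:
  motion:
    - {"fingers":0.6,"linear":[0.004,0,0],"twist":0}
    - {"fingers":0.6,"linear":[0.004,0,0],"twist":0}
    - {"fingers":0.6,"linear":[0.004,0,0],"twist":0}
    - {"fingers":0.6,"linear":[0.003,0,0],"twist":0}
    - {"fingers":0.6,"linear":[0.003,0,0],"twist":0}

```text
clock: 11.52
eef_pos: [514.8, -271.0, 20.3]
tool_rot: [-3.142, 0.0, 1.584]
force: [-0.8, -0.6, -1.6]
width: 51.2
gripper_force: 0.4
```

Call:
drive_tool:
  motion:
    - {"fingers":0.6,"linear":[0.002,0,0],"twist":0}
    - {"fingers":0.6,"linear":[0.002,0,0],"twist":0}
    - {"fingers":0.6,"linear":[0.002,0,0],"twist":0}
    - {"fingers":0.6,"linear":[0.002,0,0],"twist":0}
    - {"fingers":0.6,"linear":[0.002,0,0],"twist":0}

```text
clock: 11.93
eef_pos: [514.6, -261.2, 20.3]
tool_rot: [-3.142, 0.0, 1.584]
force: [-1.0, -0.4, -0.4]
width: 51.0
gripper_force: 0.5
```

Call:
drive_tool:
  motion:
    - {"fingers":0.6,"linear":[0.001,0,0],"twist":0}
    - {"fingers":0.6,"linear":[0.001,0,0],"twist":0}
    - {"fingers":0.6,"linear":[0.001,0,0],"twist":0}
    - {"fingers":0.6,"linear":[0.001,0,0],"twist":0}
    - {"fingers":0.6,"linear":[0,0,0],"twist":0}

```text
clock: 12.35
eef_pos: [514.6, -257.0, 20.3]
tool_rot: [-3.141, -0.0, 1.585]
force: [0.3, -0.1, -0.9]
width: 51.3
gripper_force: 0.2
```

Call:
drive_tool:
  motion:
    - {"fingers":0.6,"linear":[0.001,0,0],"twist":0}
    - {"fingers":0.6,"linear":[0.001,0,0],"twist":0}
    - {"fingers":0.6,"linear":[0.001,0,0],"twist":0}
    - {"fingers":0.6,"linear":[0,0,0],"twist":0}

```text
clock: 12.68
eef_pos: [514.6, -254.0, 20.3]
tool_rot: [-3.142, -0.0, 1.585]
force: [0.4, 0.4, 0.1]
width: 51.3
gripper_force: 0.3
```

Call:
drive_tool:
  motion:
    - {"fingers":0.6,"linear":[0.001,0,0],"twist":0}
    - {"fingers":0.6,"linear":[0.001,0,0],"twist":0}
    - {"fingers":0.6,"linear":[0,0,0],"twist":0}

```text
clock: 12.93
eef_pos: [514.6, -253.4, 20.5]
tool_rot: [3.141, 0.002, 1.584]
force: [-0.6, -3.6, -1.1]
width: 51.3
gripper_force: 1.9
```

Call:
drive_tool:
  motion:
    - {"fingers":0.6,"linear":[0.001,0,0],"twist":0}
    - {"fingers":0.6,"linear":[0.001,0,0],"twist":0}
    - {"fingers":0.6,"linear":[0,0,0],"twist":0}
    - {"fingers":0.6,"linear":[0,0,0],"twist":0}

```text
clock: 13.27
eef_pos: [514.6, -253.3, 20.7]
tool_rot: [3.14, 0.005, 1.583]
force: [-1.2, -7.2, 0.6]
width: 51.3
gripper_force: 3.5
```

The firm stop came at the predicted place (7 N, no travel), so the plate is home. I'll back off, rise, shut the fingers and go over the button.

Call:
drive_tool:
  motion:
    - {"fingers":0.6,"linear":[-0.005,0,0],"twist":0}
    - {"fingers":0.6,"linear":[-0.01,0,0],"twist":0}
    - {"fingers":0.6,"linear":[-0.015,0,0],"twist":0}
    - {"fingers":0.6,"linear":[-0.01,0,-0.005],"twist":0}
    - {"fingers":0.6,"linear":[0,0,-0.02],"twist":0}

```text
clock: 13.68
eef_pos: [513.0, -293.4, 43.8]
tool_rot: [-3.138, 0.0, 1.581]
force: [0.2, -0.9, 0.5]
width: 51.0
gripper_force: 0.0
```

Call:
drive_tool:
  motion:
    - {"fingers":0.2,"linear":[0,0,-0.025],"twist":0}
    - {"fingers":0,"linear":[0,0,-0.03],"twist":0}
    - {"fingers":0,"linear":[0,0,-0.02],"twist":0}
    - {"fingers":0,"linear":[0,0,-0.01],"twist":0}
    - {"fingers":0,"linear":[0,0,0],"twist":0}

```text
clock: 14.1
eef_pos: [516.3, -291.9, 132.8]
tool_rot: [3.138, 0.002, 1.584]
force: [0.3, 0.5, -1.0]
width: 0.2
gripper_force: 0.0
```

Call:
drive_tool:
  motion:
    - {"fingers":0,"linear":[0.02,0,0],"twist":0}
    - {"fingers":0,"linear":[0.03,0,0],"twist":0}
    - {"fingers":0,"linear":[0.03,0,0],"twist":0}
    - {"fingers":0,"linear":[0.02,0,0],"twist":0}
    - {"fingers":0,"linear":[0.01,0,0],"twist":0}

```text
clock: 14.52
eef_pos: [512.7, -176.3, 128.6]
tool_rot: [-3.138, -0.003, 1.588]
force: [-0.6, 0.5, -1.1]
width: -0.3
gripper_force: 0.0
```

Call:
drive_tool:
  motion:
    - {"fingers":0,"linear":[0,0,0],"twist":0}
    - {"fingers":0,"linear":[0,0,0],"twist":0}

```text
clock: 14.68
eef_pos: [513.4, -181.1, 129.8]
tool_rot: [-3.141, 0.001, 1.584]
force: [-0.0, -0.8, 0.1]
width: 0.1
gripper_force: 0.0
```

Run:
```python
from cell import cams
import cv2
b=cams.get_image("side")["color"]
b=cv2.resize(b[195:295,265:395],None,fx=6,fy=6,interpolation=cv2.INTER_CUBIC)
cv2.imwrite("pics/s5.png",b)
```

```text
(no output)
```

View pics/s5.png

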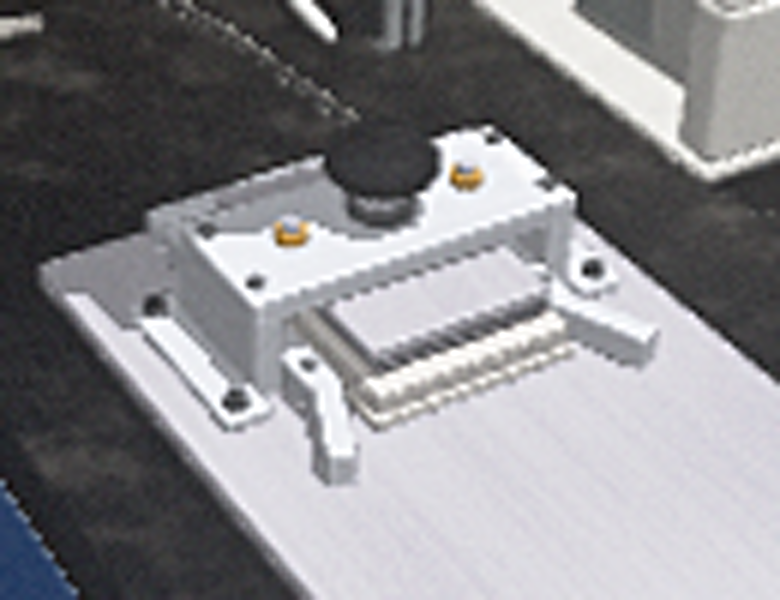

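Call:
drive_tool:
  motion:
    - {"fingers":0,"linear":[0,0,0.012],"twist":0}
    - {"fingers":0,"linear":[0,0,0.012],"twist":0}
    - {"fingers":0,"linear":[0,0,0.008],"twist":0}
    - {"fingers":0,"linear":[0,0,0.005],"twist":0}
    - {"fingers":0,"linear":[0,0,0.002],"twist":0}

```text
clock: 15.15
eef_pos: [513.0, -181.4, 90.5]
tool_rot: [-3.14, 0.0, 1.583]
force: [-0.4, -0.3, 0.5]
width: -0.2
gripper_force: 0.0
```

The plate sits straight under the platen between the rails. Its trailing skirt edge runs from (375,428) to (570,352). Now the press.

Run:
```python
from h import *
print((proj("side",place([512.5,-180.55,1.588],[[-64,42.75,16],[-64,-42.75,16]]))-[265,195])*6+2.5)
```

```text
[[369.57810543 438.02553933]
 [568.62849655 360.93708985]]
```

Call:
drive_tool:
  motion:
    - {"fingers":0,"linear":[0,0,0.0015],"twist":0}
    - {"fingers":0,"linear":[0,0,0.0015],"twist":0}
    - {"fingers":0,"linear":[0,0,0.0015],"twist":0}
    - {"fingers":0,"linear":[0,0,0.001],"twist":0}
    - {"fingers":0,"linear":[0,0,0],"twist":0}

```text
clock: 15.57
eef_pos: [513.8, -180.7, 86.4]
tool_rot: [3.141, 0.001, 1.584]
force: [-1.8, -0.2, 3.9]
width: 0.1
gripper_force: 2.3
```

Call:
drive_tool:
  motion:
    - {"fingers":0,"linear":[0,0,0.001],"twist":0}
    - {"fingers":0,"linear":[0,0,0.001],"twist":0}
    - {"fingers":0,"linear":[0,0,0.001],"twist":0}
    - {"fingers":0,"linear":[0,0,0.001],"twist":0}
    - {"fingers":0,"linear":[0,0,0],"twist":0}

```text
clock: 15.98
eef_pos: [513.9, -180.8, 83.1]
tool_rot: [3.14, 0.0, 1.584]
force: [-2.8, -0.0, 10.0]
width: 0.0
gripper_force: 5.1
```

Call:
drive_tool:
  motion:
    - {"fingers":0,"linear":[0,0,0.001],"twist":0}
    - {"fingers":0,"linear":[0,0,0.001],"twist":0}
    - {"fingers":0,"linear":[0,0,0.001],"twist":0}
    - {"fingers":0,"linear":[0,0,0],"twist":0}

```text
clock: 16.32
eef_pos: [513.9, -180.8, 81.1]
tool_rot: [3.14, -0.0, 1.584]
force: [-5.6, 1.3, 19.4]
width: 0.3
gripper_force: 10.1
```

Call:
drive_tool:
  motion:
    - {"fingers":0,"linear":[0,0,0.001],"twist":0}
    - {"fingers":0,"linear":[0,0,0.001],"twist":0}
    - {"fingers":0,"linear":[0,0,0],"twist":0}

```text
clock: 16.57
eef_pos: [513.9, -180.8, 80.9]
tool_rot: [3.138, -0.001, 1.584]
force: [-8.0, 2.5, 36.7]
width: -0.0
gripper_force: 18.5
```

It bottoms hard at z 80.9 (37 N), so the mat is seated. I'll release it.

Call:
drive_tool:
  motion:
    - {"fingers":0,"linear":[0,0,-0.003],"twist":0}
    - {"fingers":0,"linear":[0,0,-0.004],"twist":0}
    - {"fingers":0,"linear":[0,0,-0.004],"twist":0}
    - {"fingers":0,"linear":[0,0,-0.008],"twist":0}
    - {"fingers":0,"linear":[0,0,-0.02],"twist":0}

```text
clock: 16.98
eef_pos: [512.2, -179.2, 114.6]
tool_rot: [-3.138, -0.002, 1.585]
force: [-0.0, 0.0, -0.2]
width: 0.2
gripper_force: 0.0
```

Call:
drive_tool:
  motion:
    - {"fingers":0,"linear":[0,0,-0.02],"twist":0}
    - {"fingers":0,"linear":[0,0,-0.02],"twist":0}
    - {"fingers":0,"linear":[0,0,-0.01],"twist":0}
    - {"fingers":0,"linear":[0,0,0],"twist":0}
    - {"fingers":0,"linear":[0,0,0],"twist":0}

```text
clock: 17.4
eef_pos: [513.7, -179.8, 165.8]
tool_rot: [3.141, -0.0, 1.585]
force: [-0.2, -0.1, -0.3]
width: -0.1
gripper_force: 0.0
```

Run:
```python
from cell import cams
import cv2
b=cams.get_image("side")["color"]
b=cv2.resize(b[195:295,265:395],None,fx=6,fy=6,interpolation=cv2.INTER_CUBIC)
cv2.imwrite("pics/s6.png",b)
```

```text
(no output)
```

View pics/s6.png

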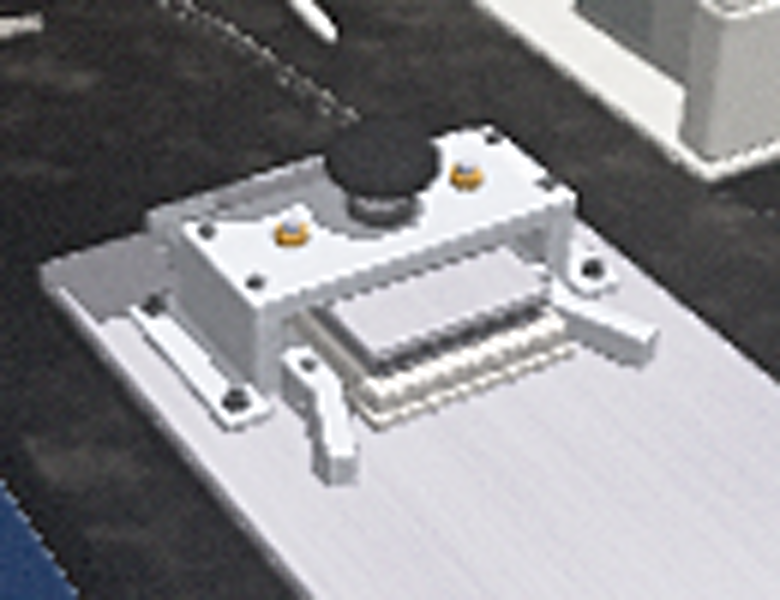

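The button is back up at (382,160). The plate's trailing edge hasn't moved, at (375,428) to (570,352), and the gap under the platen has grown. Handing in.

```bash
python3 -c "
from cell import ctrl
print(ctrl.finish_job())"
```

```text
the job is handed in; nothing more can be done
None
```

The job is handed in: the plate is home against the back stop, the button was pressed until it bottomed hard to seat the mat, and it sprang back up. I touched nothing else on the bench and finished at about 17.5 s; no verdict was returned.

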